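# Match the lids, put the odd one away

## Task

Match the loose lids to the open pot and the open tub: put each container's own lid on it, seated squarely and flat on the rim. One lid fits neither: lay it right way up in the front compartment of the drawer organiser's tray and leave the tray pushed fully home. Leave the pot, the tub and everything else on the counter standing where they are.

Things in the scene. Friction and masses are not known exactly. Their poses are not given: they have to be found in the camera images.
- pot: Open aluminium pot, upright: outside diameter 150 mm, inside 144, height 85. Two black strap handles at its own +y and -y reach 104 mm from the axis at height 68. Origin: centre of its underside, z up.
- tub: Open square green plastic food tub, upright: 110 x 110 mm outside, 104 x 104 inside, height 70, sides along its x and y. Origin: centre of its underside, z up.
- pot_lid: Large round aluminium lid, lying right way up. From its origin (centre of its underside) upwards: plug of diameter 134 mm up to z 8 mm (it goes into the mouth), flange of diameter 156 from z 8 to 11 (it rests on the rim), low step of diameter 109 to z 14, black knob of diameter 24 from z 14 to 44. Fits the pot: seated, its origin is 77 mm above the pot's origin.
- odd_lid: Small round aluminium lid that fits neither container, same make: plug of diameter 84 mm up to z 8 mm, flange of diameter 104 from z 8 to 11, low step of diameter 73 to z 14, black knob of diameter 24 from z 14 to 44. Origin: centre of its underside.
- tub_lid: Square green lid, lying right way up: square plug 94 x 94 mm up to z 8 mm, flange 116 x 116 from z 8 to 12, white bar grip from z 12 to 42, 50 long along the lid's x, 14 thick along its y. Origin: centre of its underside. Fits the tub in any of the four quarter turns: seated, its origin is 62 mm above the tub's origin.
- tray (a joint): The wooden drawer organiser is fixed to the counter, 250 (x) x 170 (y) x 72 mm tall with a closed top, its open front facing its own -x (towards the robot); a tray slides out of the front on plastic runners. Value: how far the tray is drawn out along the organiser's -x: 0 = fully home, 0.16 m = fully out. Takes about 1.5 N to slide.
- tray_handle (a point): Middle of the steel bar handle on the tray front: bar 10 mm thick, 90 long along the organiser's y, 43 mm out from the wooden front panel (panel: 168 wide, top 18 mm above the bar's axis), 46 mm above the counter. Moves with the tray; axes as the organiser's.
- tray_spot (a point): Centre of the floor of the tray's front compartment (white plastic, 132 x 134 mm inside, walls 42 mm above this floor, 12 mm above the counter). 121 mm behind the handle; clear of the organiser's top when the tray is out 0.14 m or more. Moves with the tray; axes as the organiser's.
- jar: Bystander: glass clamp-lid jar, 84 mm wide, 140 tall, shut. Origin: underside.
- wrap_holder: Bystander: blue plastic wrapper holder, 60 x 300 x 61 tall, long side along its y. Origin: underside.
- spoon: Bystander: wooden spoon 200 long, lying on the counter beside the organiser.
- cup: Bystander: blue ceramic cup, 70 wide, 90 tall. Origin: underside.
- sauce: Bystander: amber sauce bottle with red cap, 60 wide, 200 tall. Origin: underside.
- shaker: Bystander: red pepper shaker, 40 wide, 60 tall, standing on top of the organiser. Origin: underside.
Mind the look-alikes: they are no part of the job. Leave any orange look-alike of the tub_lid alone. What is shaped like the tub but red is not meant.

How it is judged:
By the outcome, as a careful person would: the job done as asked, in the order asked, and still so for the second after the job is handed in, with the robot touching nothing.
It also fails if it takes over 72 s, if anything falls off the work surface, if the arm or the gripper's body presses on something with over 40 N, if the wrist force passes 120 N, or if a joint passes its speed limit or range.

## Robot

A 6-joint arm with a two-finger parallel gripper is mounted at the origin on the work surface. World frame = base frame: x ahead of the robot, y to its left, z up, the work surface at z = 0. Lengths are in m, angles in rad, forces in N, time in s.
With the tool pointing down it reaches from about 0.375 to 0.9 m from the base axis. Payload 3.1 kg.
Tool frame: the origin (TCP) lies on the front face of the gripper's body, between the roots of the fingers; the fingertips stand 73 mm ahead of it and the grasp point (between the pads) lies 54 mm ahead of it (manip.tips_ahead is the distance from the TCP to the fingertips, in m); z points along the fingers, y is the line along which they close (so a half turn about z gives the same grasp; the last joint's range is limited). The gripper opens to 85 mm and grips with 20 to 120 N. Pads are 22 mm wide; open, the fingers measure 114 mm over their backs; the gripper's body (76 mm by 85 mm) begins 54 mm behind the grasp point. The pads swing forward as they close: fully open they stand 13 mm farther back than shut.
Start: joints at [0.941, 0.527, 1.433, -0, 1.181, -0.178], TCP at [0.273, 0.562, 0.304] pointing down, gripper open.
Joint ranges: [-3.08, 3.08], [-0.75, 2.2], [0.22, 2.44], [-1.43, 4.57], [0, 2.65], [-2.85, 2.85]. Speed limits (rad/s): [2.79, 2.79, 3.14, 3.14, 3.14, 3.14].

## Interface

Orientations are given as a unit quaternion [x, y, z, w].
In Python, from station import sense, eyes, workorder, manip gives the robot as it stands.
- The arm moves only by the shell command python3 -m inch 'ROWS' [OPENING] [FORCE]. ROWS is JSON, a list of rows, each an object of numbers: "dx", "dy", "dz": the shift along the tool's x, y, z in cm; "wx", "wy", "wz": the turn, a rotation vector about the tool's x, y, z in degrees. In form: [{"dx": .., "dy": .., "dz": .., "wx": .., "wy": .., "wz": ..}, ...]. A call has 1 to 10 rows; each row shifts and turns the commanded pose from where the row before left it, along the tool's axes as they then stand; what a row does not reach is not made up. A row lasts 1/8 s, in which the tool goes at most 62.5 mm and 10.7 degrees, less where a joint would pass 70% of its speed; a pose out of reach is approached as far as the arm can. A call with a gripper value outside its range is refused whole. OPENING is the opening, from 0 (shut) to 1 (fully open), set as the call begins (- or left out, the last holds). The fingers move at their own pace and stop on an object; FORCE is the grip in N (left out, the last holds). Time passes only in rows, so rows that do not move let the fingers close. It gives the time, the measured TCP pose, the force, the opening and the grip force at its end, in the units of the state.
- sense(): the state, without advancing time (a new reading comes with each control period).
- eyes.snapshot(name): name is "side" or "top" or "wrist"; returns the picture (420x560x3 uint8, red, green, blue); there is no depth.
- eyes.camera_params(name): a dict with "fx", "fy", "cx", "cy" (pixels), "D" ([k1, k2, p1, p2, k3] as OpenCV has them; the pictures are not rectified), "rvec" (rotation vector, rad) and "tvec" (3), from world to camera coordinates, as OpenCV has them. Camera axes: x right, y down, z forward; pixel columns grow to the right and rows downward; lengths in m; the calibration is good to about 2 mm. A picture is of the moment at which its call begins: read the wrist's pose just before it. camera_params takes no time and is no camera call; for the wrist camera it gives the pose at the moment of the call.
- workorder.sign_off(): hands the job in; it is judged then, once.
The state is a dict: "t": time; "q": joint angles; "qd": joint speeds; "tau": joint torques, N m; "tcp_pos": TCP position; "tool_rot": TCP orientation; "force": force on the tool from outside, world axes, zero at the start; "ft_torque": the same for the moment, N m; "finger_gap": opening from 0.0 (shut) to 1.0 (fully open); "gripper_force": force on a finger pad.
Only numpy, scipy, OpenCV 4.12 (cv2) and the standard library are available. Lean on these libraries where they do the work, as an engineer would, in place of code of your own. Each camera call takes 0.05 s, during which the arm holds its last target. There are 200 camera calls.

## Working session

There is one attempt and no reset: what is moved stays moved. The work goes in short steps, Python scripts to look and compute and a shell command to move; the robot and the scene stay as the last step left them, time stands still between calls to the robot, and variables do not carry over. Pictures are saved under pics/ and viewed, at most 10 in all, crops included, and the job is handed in when it is done.

```bash
ls; mkdir -p pics; python3 - <<'E'
from station import sense, eyes
import cv2
for n in ["side","top"]:
    cv2.imwrite(f"pics/{n}0.png",eyes.snapshot(n)[:,:,::-1])
    p=eyes.camera_params(n);print(n,p)
s=sense();print(s)
E
```

```text
pics
side {'fx': 382.79271552817823, 'fy': 382.79271552817823, 'cx': 282.07656979578053, 'cy': 213.60986864582947, 'D': array([0.02117653, 0.        , 0.        , 0.        , 0.        ]), 'rvec': array([ 2.15158778, -0.93701689,  0.43845703]), 'tvec': array([-0.36979965,  0.27952676,  1.14675711])}
top {'fx': 384.6960732743648, 'fy': 384.6960732743648, 'cx': 283.1407661215261, 'cy': 201.33008472415227, 'D': array([-0.04945135,  0.        ,  0.        ,  0.        ,  0.        ]), 'rvec': array([ 2.20449176, -2.18568196,  0.10107373]), 'tvec': array([-0.04079645,  0.47711974,  1.23393628])}
{'t': 0.1, 'q': array([ 9.40493397e-01,  5.28390135e-01,  1.43378351e+00,  8.54892302e-06,
        1.18138132e+00, -1.78501186e-01]), 'qd': array([-0.00020904, -0.00255863, -0.00185602,  0.00139992,  0.00131068,
        0.00218805]), 'tau': array([ 2.04352256e-05, -4.43303740e+01, -1.78587002e+01, -2.25183976e-04,
        3.87108594e-03, -1.22416535e-05]), 'tcp_pos': array([0.27253862, 0.56188959, 0.30301795]), 'tool_rot': array([ 2.23985914e-01,  9.74591888e-01, -9.00457811e-04, -3.89688288e-04]), 'force': array([-1.00915775, -0.22910247,  0.67467405]), 'ft_torque': array([ 0.06085865, -0.00709218,  0.03822023]), 'gripper_force': 0.0, 'finger_gap': 0.9970810851452946}
```

View pics/top0.png

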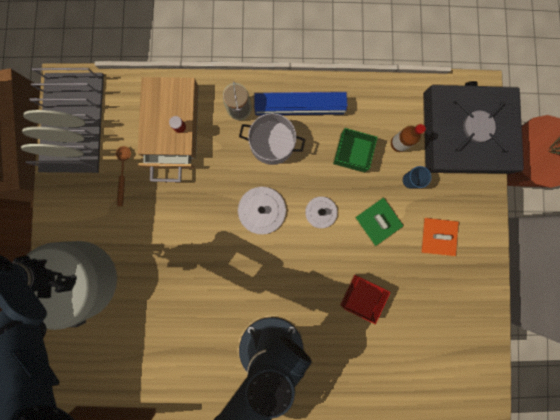

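View pics/side0.png

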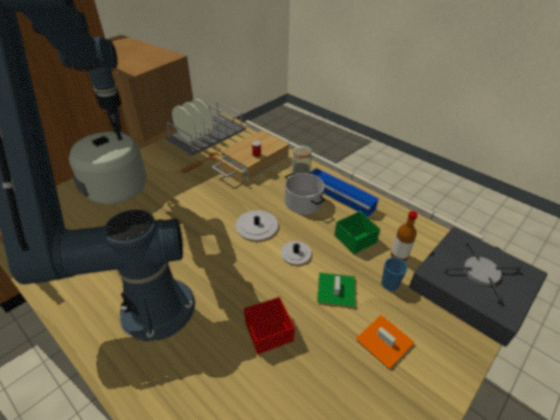

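The top view shows the pot at about (273,138), the tub at (355,150), the pot_lid at (262,210), the odd_lid at (321,212) and the tub_lid at (379,222). The tray is partly out, with its handle near (167,181). I'll zoom in next.

```bash
cat > h.py <<'E'
import numpy as np, cv2
from station import sense, eyes, workorder, manip
from scipy.spatial.transform import Rotation as R
def P(n): 
    p=eyes.camera_params(n); K=np.array([[p['fx'],0,p['cx']],[0,p['fy'],p['cy']],[0,0,1]]); return K,p['D'],p['rvec'],p['tvec']
def ray(uv,z,cam):
    K,D,r,t=cam
    n=cv2.undistortPoints(np.array(uv,float).reshape(-1,1,2),K,D).reshape(-1,2)
    M=cv2.Rodrigues(r)[0]; C=-M.T@t
    d=np.c_[n,np.ones(len(n))]@M
    return C+d*((z-C[2])/d[:,2])[:,None]
def proj(X,cam):
    K,D,r,t=cam
    return cv2.projectPoints(np.array(X,float).reshape(-1,3),r,t,K,D)[0].reshape(-1,2)
def st():
    s=sense(); return s
def go(xy_z, yaw=None):
    "shift in tool axes (cm) to TCP target; yaw= world angle of tool y line -> wz deg"
    s=sense(); Rm=R.from_quat(s['tool_rot']).as_matrix()
    d=Rm.T@(np.array(xy_z)-s['tcp_pos'])*100
    print('tool shift cm',d.round(2))
    if yaw is not None:
        # target orientation: z down, y at yaw or yaw+pi
        for k in (0,np.pi):
            y=np.array([np.cos(yaw+k),np.sin(yaw+k),0]); z=np.array([0,0,-1.]); x=np.cross(y,z)
            T=np.c_[x,y,z]; print('rotvec deg',np.degrees(R.from_matrix(Rm.T@T).as_rotvec()).round(1))
E
python3 - <<'E'
from h import *
c=P("top"); im=cv2.imread("pics/top0.png")
print(manip.tips_ahead)
for n,uv,z in [("pot",(273,138),.085),("tub",(355,150),.07),("potlid",(262,210),.011),("odd",(321,212),.011),("tublid",(379,222),.012),("knob1",(262,210),.044),("handle",(167,181),.046)]:
    print(n,ray(uv,z,c)[0].round(3))
cv2.imwrite("pics/z1.png",cv2.resize(im[70:270,130:420],None,fx=2.75,fy=2.75,interpolation=cv2.INTER_CUBIC))
hsv=cv2.cvtColor(im,cv2.COLOR_BGR2HSV)
m=cv2.inRange(hsv,(45,90,30),(80,255,255))
k,l,s,ce=cv2.connectedComponentsWithStats(m)
for i in range(1,k):
    if s[i,4]>100:
        r=cv2.minAreaRect(np.argwhere(l==i)[:,::-1].astype(np.float32)); print(s[i],r, ce[i])
        z=.012 if r[0][1]>190 else .07
        b=ray(cv2.boxPoints(r),z,c); print(b.round(3), ray([r[0]],z,c).round(4), np.degrees(np.arctan2(*(b[1]-b[0])[1::-1])))
E
```

```text
0.0726
pot [ 0.67  -0.002  0.085]
tub [ 0.639 -0.262  0.07 ]
potlid [0.449 0.032 0.011]
odd [ 0.444 -0.161  0.011]
tublid [ 0.413 -0.352  0.012]
knob1 [0.447 0.031 0.044]
handle [0.537 0.334 0.046]
[ 334  128   43   44 1313] ((355.49615478515625, 149.8265380859375), (36.365787506103516, 37.030609130859375), 15.422160148620605) [355.29779132 149.82254379]
[[ 0.597 -0.192  0.07 ]
 [ 0.712 -0.224  0.07 ]
 [ 0.682 -0.336  0.07 ]
 [ 0.567 -0.303  0.07 ]] [[ 0.6393 -0.2635  0.07  ]] -15.452403309140294
[ 356  198   47   47 1074] ((379.2162170410156, 221.20269775390625), (34.75804138183594, 34.293052673339844), 54.462318420410156) [378.96368715 221.23277467]
[[ 0.428 -0.273  0.012]
 [ 0.495 -0.366  0.012]
 [ 0.402 -0.433  0.012]
 [ 0.337 -0.339  0.012]] [[ 0.4154 -0.3528  0.012 ]] -54.50833001184453
```

View pics/z1.png

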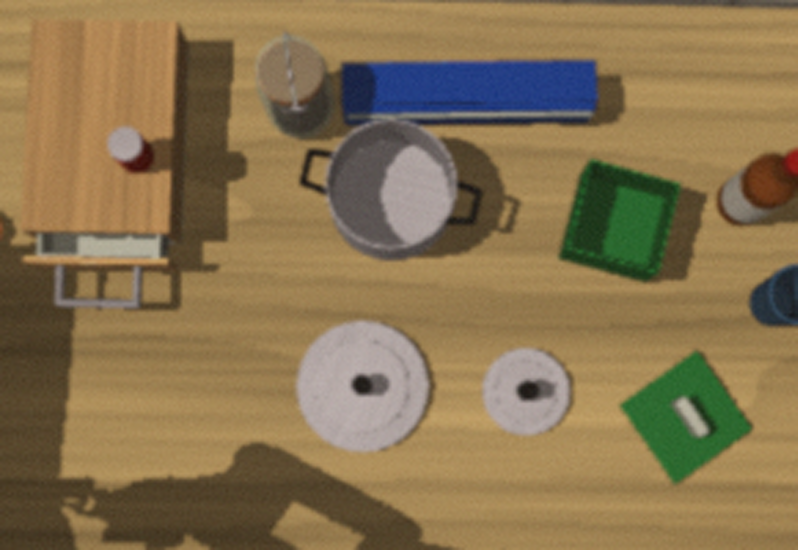

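The handle bar in the zoom runs from (55,304) to (139,304), and the tray is out a few centimetres. I'll go over the handle first, since the arm starts near it.

```bash
cat >> h.py <<'E'
def rows(wps, vmax=5.8, wmax=10.2):
    "wps: [(x,y,z of TCP, yaw deg of tool y or None)] -> prints round rows from measured pose"
    s=sense(); p=s['tcp_pos'].copy(); Rm=R.from_quat(s['tool_rot']); out=[]
    for x,y,z,yaw in wps:
        T=np.array([x,y,z])
        cur=Rm.as_matrix()[:,1]; cy=np.degrees(np.arctan2(cur[1],cur[0]))
        yw=cy if yaw is None else cy+((yaw-cy+90)%180-90)
        a=np.radians(yw); yv=np.array([np.cos(a),np.sin(a),0]); zv=np.array([0,0,-1.])
        G=R.from_matrix(np.c_[np.cross(yv,zv),yv,zv])
        dr=(Rm.inv()*G).as_rotvec(degrees=True)
        n=max(1,int(np.ceil(max(np.linalg.norm(T-p)*100/vmax,np.linalg.norm(dr)/wmax))))
        dp=(T-p)/n
        for i in range(n):
            d=Rm.inv().apply((T-p)/(n-i))*100; w=(Rm.inv()*G).as_rotvec(degrees=True)/(n-i)
            d=d.round(1) if n-i>1 else d.round(2); w=w.round(1)
            out.append({k:float(v) for k,v in zip(("dx","dy","dz","wx","wy","wz"),(*d,*w)) if abs(v)>1e-9})
            p=p+Rm.apply(d/100); Rm=Rm*R.from_rotvec(w,degrees=True)
        out.append('|')
    print(str(out).replace("'",'"'))
E
python3 - <<'E'
from h import *
c=P("top")
zz=lambda x,y:(x/2.75+130,y/2.75+70)
b=ray([zz(55,304),zz(139,304)],.049,c); print(b.round(3),b.mean(0).round(3))
print("front",ray([zz(23,262),zz(169,262)],.064,c).round(3), "orgfront",ray([zz(24,232),zz(170,234)],.072,c).round(3), "orgback",ray([zz(32,20),zz(180,20)],.072,c).round(3))
print("handles",ray([zz(303,170),zz(480,205)],.068,c).round(3))
print(proj([[.5,.33,.05]],c))
h=b.mean(0)
rows([(h[0],h[1],.23,0),(h[0],h[1],.1,0)])
E
```

```text
[[0.537 0.388 0.049]
 [0.538 0.29  0.049]] [0.538 0.339 0.049]
front [[0.584 0.421 0.064]
 [0.585 0.254 0.064]] orgfront [[0.617 0.419 0.072]
 [0.616 0.252 0.072]] orgback [[0.867 0.42  0.072]
 [0.868 0.248 0.072]]
handles [[ 0.693  0.102  0.068]
 [ 0.654 -0.102  0.068]]
[[167.66208905 192.421362  ]]
[{"dx": -4.8, "dy": -1.2, "dz": 1.0, "wz": 9.2}, {"dx": -4.9, "dy": -0.4, "dz": 1.1, "wz": 9.2}, {"dx": -4.9, "dy": 0.4, "dz": 1.0, "wz": 9.1}, {"dx": -4.8, "dy": 1.1, "dz": 1.1, "wz": 9.2}, {"dx": -4.6, "dy": 1.9, "dz": 1.0, "wz": 9.1}, {"dx": -4.2, "dy": 2.6, "dz": 1.1, "wz": 9.2}, {"dx": -3.81, "dy": 3.29, "dz": 1.01, "wx": -0.1, "wy": 0.1, "wz": 9.1}, "|", {"dz": 4.3}, {"dz": 4.3}, {"dy": -0.01, "dz": 4.4}, "|"]
```

```bash
python3 -m inch '[{"dx":-4.8,"dy":-1.2,"dz":1.0,"wz":9.2},{"dx":-4.9,"dy":-0.4,"dz":1.1,"wz":9.2},{"dx":-4.9,"dy":0.4,"dz":1.0,"wz":9.1},{"dx":-4.8,"dy":1.1,"dz":1.1,"wz":9.2},{"dx":-4.6,"dy":1.9,"dz":1.0,"wz":9.1},{"dx":-4.2,"dy":2.6,"dz":1.1,"wz":9.2},{"dx":-3.8,"dy":3.3,"dz":1.0,"wz":9.1},{}]' 0.4 40
python3 - <<'E'
from h import *
c=P("wrist"); im=eyes.snapshot("wrist")[:,:,::-1]
cv2.imwrite("pics/w1.png",im)
np.save("w1.npy",np.array(c,dtype=object),allow_pickle=True)
print(sense()['tcp_pos'],sense()['q'], proj([[.538,.339,.049],[.538,.384,.049],[.538,.294,.049]],c))
rows([(.54,.339,.1,0)])
E
```

```text
[0.27255148 0.56194791 0.30314083] [ 9.40544102e-01  5.28267174e-01  1.43363485e+00 -2.60568194e-05
  1.18141401e+00 -1.78497101e-01] [[220.22782256 400.54520217]
 [246.23578229 391.57025202]
 [195.22575028 408.96637662]]
[{"dx": -4.8, "dy": -1.2, "dz": 2.9, "wz": 9.2}, {"dx": -5.0, "dy": -0.4, "dz": 2.9, "wz": 9.2}, {"dx": -5.0, "dy": 0.4, "dz": 2.9, "wz": 9.1}, {"dx": -4.8, "dy": 1.2, "dz": 2.9, "wz": 9.2}, {"dx": -4.6, "dy": 1.9, "dz": 2.9, "wz": 9.1}, {"dx": -4.2, "dy": 2.6, "dz": 2.9, "wz": 9.2}, {"dx": -3.74, "dy": 3.28, "dz": 2.92, "wx": -0.1, "wy": 0.1, "wz": 9.1}, "|"]invalid input at $[0]: expected keys dx, dy, dz, wx, wy, wz
```

View pics/w1.png

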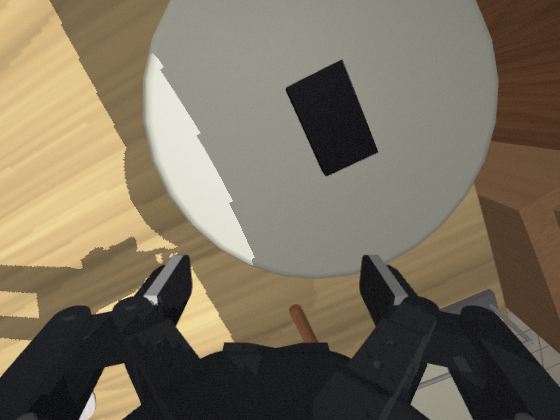

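The move was refused because every row needs all six keys. The picture only shows the start view, with the cooker and the fingers.

```bash
sed -i 's/ if abs(v)>1e-9})/})/; s/print(str(out).replace("'"'"'",.".))/print(str(out).replace(chr(39),chr(34)).replace(" ","").replace("-0.0,","0,").replace("0.0,","0,"))/' h.py
sed -i 's/^    print(str(out).*$/    F=lambda v:("%g"%v) if abs(v)>1e-9 else "0"\n    print("\\n".join(o if o=="|" else "{"+",".join(chr(34)+k+chr(34)+":"+F(v) for k,v in o.items())+"}," for o in out))/' h.py
python3 -m inch '[{"dx":-4.8,"dy":-1.2,"dz":1.0,"wx":0,"wy":0,"wz":9.2},{"dx":-4.9,"dy":-0.4,"dz":1.1,"wx":0,"wy":0,"wz":9.2},{"dx":-4.9,"dy":0.4,"dz":1.0,"wx":0,"wy":0,"wz":9.1},{"dx":-4.8,"dy":1.1,"dz":1.1,"wx":0,"wy":0,"wz":9.2},{"dx":-4.6,"dy":1.9,"dz":1.0,"wx":0,"wy":0,"wz":9.1},{"dx":-4.2,"dy":2.6,"dz":1.1,"wx":0,"wy":0,"wz":9.2},{"dx":-3.8,"dy":3.3,"dz":1.0,"wx":0,"wy":0,"wz":9.1},{"dx":0,"dy":0,"dz":0,"wx":0,"wy":0,"wz":0}]' 0.4 40
python3 - <<'E'
from h import *
c=P("wrist"); im=eyes.snapshot("wrist")[:,:,::-1]
cv2.imwrite("pics/w2.png",im)
print(sense()['tcp_pos'],sense()['q'], proj([[.538,.339,.049],[.538,.384,.049],[.538,.294,.049]],c).round(1))
for u in (50,250,300,350,500):
  for v in (50,200,300): print(u,v,ray([(u,v)],.049,c)[0].round(3))
rows([(.54,.339,.1,0)])
E
```

```text
t: 1.15
tcp_pos: [0.5411, 0.3368, 0.2296]
tool_rot: [0.709, 0.705, -0.0, 0.0]
force: [-0.9, 0.3, 0.5]
finger_gap: 0.4
gripper_force: 0.0
[0.53938833 0.33820036 0.22997416] [3.84711717e-01 6.29115375e-01 1.46843569e+00 2.68572462e-04
 1.04560773e+00 3.86924190e-01] [[272.8 200.4]
 [272.4 149.9]
 [273.2 246.2]]
50 50 [0.357 0.468 0.049]
50 200 [0.33  0.341 0.049]
50 300 [0.302 0.231 0.049]
250 50 [0.521 0.463 0.049]
250 200 [0.517 0.339 0.049]
250 300 [0.514 0.234 0.049]
300 50 [0.56  0.462 0.049]
300 200 [0.562 0.339 0.049]
300 300 [0.565 0.234 0.049]
350 50 [0.6   0.463 0.049]
350 200 [0.608 0.339 0.049]
350 300 [0.615 0.233 0.049]
500 50 [0.724 0.466 0.049]
500 200 [0.75  0.338 0.049]
500 300 [0.777 0.229 0.049]
{"dx":0,"dy":0,"dz":4.3,"wx":0,"wy":0,"wz":0},
{"dx":0,"dy":0,"dz":4.3,"wx":0,"wy":0,"wz":-0.1},
{"dx":0.08,"dy":0.08,"dz":4.4,"wx":-0.1,"wy":0,"wz":0},
|
```

View pics/w2.png

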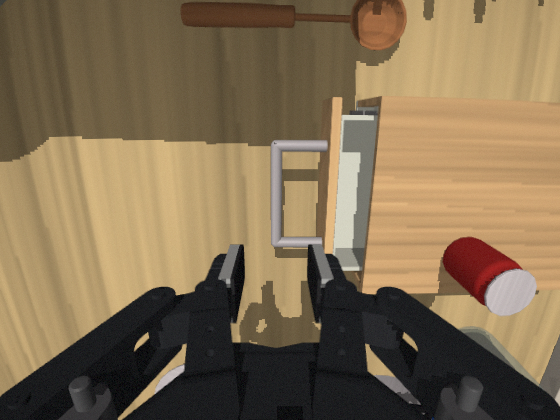

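The bar is at u≈278, v 143–245, so its middle is at about (0.542, 0.342). I'll descend and grip it.

```bash
python3 -m inch '[{"dx":0.4,"dy":0.25,"dz":4.3,"wx":0,"wy":0,"wz":0},{"dx":0,"dy":0,"dz":4.3,"wx":0,"wy":0,"wz":0},{"dx":0,"dy":0,"dz":4.4,"wx":0,"wy":0,"wz":0},{"dx":0,"dy":0,"dz":0,"wx":0,"wy":0,"wz":0}]' 0.4 40
python3 -m inch '[{"dx":0,"dy":0,"dz":0,"wx":0,"wy":0,"wz":0},{"dx":0,"dy":0,"dz":0,"wx":0,"wy":0,"wz":0},{"dx":0,"dy":0,"dz":0,"wx":0,"wy":0,"wz":0}]' 0 40
```

```text
t: 1.7
tcp_pos: [0.5373, 0.3437, 0.0976]
tool_rot: [0.706, 0.708, -0.004, -0.002]
force: [0.0, -0.2, 0.9]
finger_gap: 0.403
gripper_force: 0.0
t: 2.08
tcp_pos: [0.5417, 0.3447, 0.1031]
tool_rot: [0.707, 0.707, 0.002, 0.0]
force: [-1.3, 3.2, 3.6]
finger_gap: 0.095
gripper_force: 39.4
```

```bash
python3 -m inch '[{"dx":0,"dy":-1.5,"dz":0,"wx":0,"wy":0,"wz":0},{"dx":0,"dy":-3,"dz":0,"wx":0,"wy":0,"wz":0},{"dx":0,"dy":-3.5,"dz":0,"wx":0,"wy":0,"wz":0},{"dx":0,"dy":-3,"dz":0,"wx":0,"wy":0,"wz":0},{"dx":0,"dy":-2,"dz":0,"wx":0,"wy":0,"wz":0},{"dx":0,"dy":0,"dz":0,"wx":0,"wy":0,"wz":0},{"dx":0,"dy":0,"dz":0,"wx":0,"wy":0,"wz":0}]' 0 40
```

```text
t: 2.95
tcp_pos: [0.411, 0.3457, 0.103]
tool_rot: [0.707, 0.707, 0.003, -0.0]
force: [-1.0, 8.2, 8.3]
finger_gap: 0.098
gripper_force: 40.5
```

```bash
python3 - <<'E'
from h import *
im=eyes.snapshot("wrist")[:,:,::-1]; c=P("wrist")
cv2.imwrite("pics/w3.png",im); s=sense(); print(s['tcp_pos'],s['force'])
E
```

```text
[0.41118349 0.34567843 0.10303241] [-1.03405605  7.4073114   9.22100064]
```

View pics/w3.png

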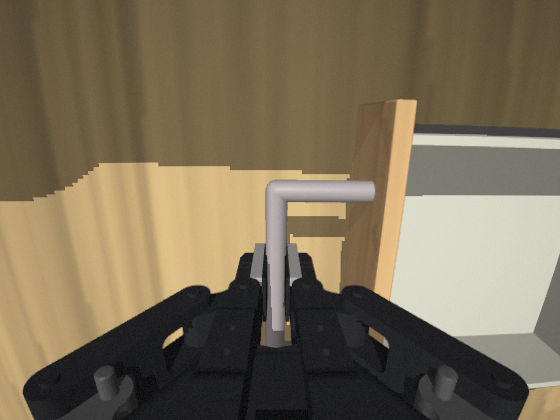

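The tray is out far enough: its front compartment is visible at u 400–550 behind the panel at u≈390, with the handle now at x≈0.411. I'll release it and go to the pot lid.

```bash
python3 -m inch '[{"dx":0,"dy":0,"dz":0,"wx":0,"wy":0,"wz":0},{"dx":0,"dy":0,"dz":0,"wx":0,"wy":0,"wz":0},{"dx":0,"dy":0,"dz":-5,"wx":0,"wy":0,"wz":0},{"dx":0,"dy":0,"dz":-5.5,"wx":0,"wy":0,"wz":0},{"dx":-5,"dy":0.5,"dz":-2.5,"wx":0,"wy":0,"wz":0},{"dx":-5.8,"dy":0.6,"dz":0,"wx":0,"wy":0,"wz":0},{"dx":-5.8,"dy":0.7,"dz":0,"wx":0,"wy":0,"wz":0},{"dx":-5.8,"dy":0.7,"dz":0,"wx":0,"wy":0,"wz":0},{"dx":-5,"dy":0.7,"dz":0,"wx":0,"wy":0,"wz":0},{"dx":-4,"dy":0.5,"dz":0,"wx":0,"wy":0,"wz":0}]' 0.4 40
cat >> h.py <<'E'
def circ(im,cam,z,guess,rad,name=None):
    "refine a circle of radius rad at height z: maximise radial edge contrast over centre offsets"
    g=cv2.GaussianBlur(cv2.cvtColor(im,cv2.COLOR_BGR2GRAY),(0,0),1).astype(np.float32)
    th=np.radians(np.arange(0,360,2)); best=[]
    def val(cx,cy,r):
        X=np.c_[cx+r*np.cos(th),cy+r*np.sin(th),np.full(len(th),z)]
        uv=proj(X,cam).astype(np.float32)
        v=cv2.remap(g,uv[:,:1],uv[:,1:],cv2.INTER_LINEAR,borderValue=np.nan)[:,0]
        return v
    def sc(p):
        d=val(p[0],p[1],rad-.003)-val(p[0],p[1],rad+.003)
        d=d[np.isfinite(d)]
        return np.clip(np.abs(d),0,60).mean()
    gr=[(sc((guess[0]+a,guess[1]+b)),guess[0]+a,guess[1]+b) for a in np.arange(-.02,.021,.002) for b in np.arange(-.02,.021,.002)]
    b=max(gr); gr=[(sc((b[1]+x,b[2]+y)),b[1]+x,b[2]+y) for x in np.arange(-.002,.0021,.0005) for y in np.arange(-.002,.0021,.0005)]
    b=max(gr); return np.round(b,4)
E
python3 - <<'E'
from h import *
c=P("wrist");im=eyes.snapshot("wrist")[:,:,::-1].copy()
s=sense(); print(s['t'],s['tcp_pos'],s['q'])
for z,r in ((.011,.078),(.014,.0545),(.044,.012)):
    b=circ(im,c,z,(.448,.031),r); print(r,b)
    th=np.linspace(0,6.28,60); 
    for u in proj(np.c_[b[1]+r*np.cos(th),b[2]+r*np.sin(th),0*th+z],c): cv2.circle(im,tuple(int(x) for x in u),0,(0,0,255),-1)
cv2.imwrite("pics/w4.png",im)
E
```

```text
t: 4.25
tcp_pos: [0.4473, 0.0275, 0.2306]
tool_rot: [0.708, 0.707, -0.001, -0.0]
force: [0.6, 0.4, 0.4]
finger_gap: 0.397
gripper_force: 0.0
4.3 [0.44886424 0.0240636  0.23071542] [-0.19455855  0.41685811  1.93617618 -0.0038412   0.78746408 -0.18887474]
0.078 [31.787   0.449   0.0375]
0.0545 [13.945   0.47    0.0265]
0.012 [6.00e+01 4.50e-01 3.85e-02]
```

View pics/w4.png

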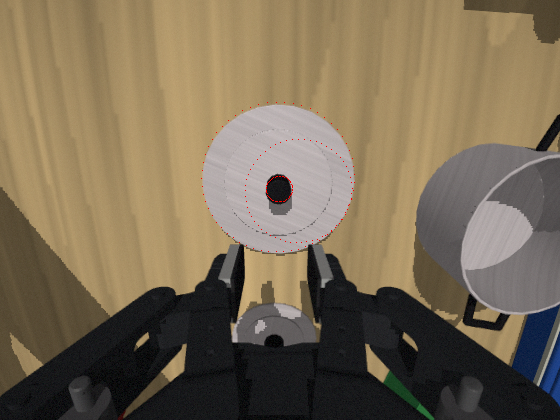

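The fit is good: the lid is at about (0.4495, 0.038), flange and knob agree, and the pot is visible at right around (530,230). I'll descend in two stages.

```bash
python3 -m inch '[{"dx":1.4,"dy":0,"dz":4,"wx":0,"wy":0,"wz":0},{"dx":0,"dy":0,"dz":4,"wx":0,"wy":0,"wz":0},{"dx":0,"dy":0,"dz":0,"wx":0,"wy":0,"wz":0}]' 0.6 40
python3 -c "
from h import *
print(sense()['tcp_pos']);rows([(.4495,.038,.091,0)])"
```

```text
t: 4.68
tcp_pos: [0.4456, 0.0439, 0.1487]
tool_rot: [0.707, 0.707, -0.003, -0.003]
force: [0.6, -0.2, -0.0]
finger_gap: 0.604
gripper_force: 0.0
[0.44563543 0.04387717 0.14871475]
{"dx":-0.3,"dy":0.2,"dz":2.9,"wx":-0.2,"wy":0,"wz":0},
{"dx":-0.29,"dy":0.22,"dz":2.87,"wx":-0.3,"wy":-0.1,"wz":0},
|
```

```bash
python3 -m inch '[{"dx":0,"dy":0,"dz":2.5,"wx":0,"wy":0,"wz":0},{"dx":0,"dy":0,"dz":1.5,"wx":0,"wy":0,"wz":0},{"dx":0,"dy":0,"dz":0,"wx":0,"wy":0,"wz":0},{"dx":0,"dy":0,"dz":0,"wx":0,"wy":0,"wz":0}]' 0.6 40
python3 -c "
from h import *
print(sense()['tcp_pos']);rows([(.4495,.038,.091,0)])"
```

```text
t: 5.18
tcp_pos: [0.4485, 0.0436, 0.1121]
tool_rot: [0.707, 0.707, 0.0, 0.001]
force: [-0.3, 0.0, 0.1]
finger_gap: 0.6
gripper_force: 0.0
[0.44848451 0.04364131 0.11207728]
{"dx":-0.56,"dy":0.1,"dz":2.11,"wx":0.1,"wy":0,"wz":0},
|
```

```bash
python3 -m inch '[{"dx":-0.55,"dy":0.1,"dz":2.0,"wx":0,"wy":0,"wz":0},{"dx":0,"dy":0,"dz":0.1,"wx":0,"wy":0,"wz":0},{"dx":0,"dy":0,"dz":0,"wx":0,"wy":0,"wz":0}]' 0.6 60
python3 -m inch '[{"dx":0,"dy":0,"dz":0,"wx":0,"wy":0,"wz":0},{"dx":0,"dy":0,"dz":0,"wx":0,"wy":0,"wz":0},{"dx":0,"dy":0,"dz":0,"wx":0,"wy":0,"wz":0}]' 0 60
python3 -c "
from h import *
print(sense()['tcp_pos'],sense()['force']);rows([(.45,.038,.17,0),(.6,.01,.24,0)])"
```

```text
t: 5.55
tcp_pos: [0.4492, 0.0382, 0.0906]
tool_rot: [0.707, 0.707, 0.0, 0.0]
force: [-0.1, 0.5, 0.1]
finger_gap: 0.602
gripper_force: 0.0
t: 5.92
tcp_pos: [0.4492, 0.0382, 0.0907]
tool_rot: [0.707, 0.707, 0.0, 0.0]
force: [0.2, 0.3, 5.4]
finger_gap: 0.262
gripper_force: 58.4
[0.44920593 0.0382417  0.09072531] [0.19897793 0.32684292 5.38614976]
{"dx":0,"dy":0,"dz":-4,"wx":0,"wy":0,"wz":0},
{"dx":-0.03,"dy":0.09,"dz":-3.93,"wx":0.1,"wy":0,"wz":0},
|
{"dx":-0.9,"dy":5,"dz":-2.3,"wx":0,"wy":0,"wz":0},
{"dx":-1,"dy":5,"dz":-2.4,"wx":0,"wy":0,"wz":0},
{"dx":-0.9,"dy":4.99,"dz":-2.3,"wx":0,"wy":0,"wz":0},
|
```

Gripped. I'll fit the pot rim in the saved top and side pictures.

```bash
python3 - <<'E'
from h import *
for n in("top","side"):
    im=cv2.imread(f"pics/{n}0.png");c=P(n)
    print(n,[ (k,circ(im,c,z,g,r)) for k,z,g,r in (("pot",.085,(.672,0),.075),("potlid",.011,(.449,.035),.078),("odd",.011,(.444,-.161),.052))])
    # tub rim: best square fit
    g=cv2.GaussianBlur(cv2.cvtColor(im,cv2.COLOR_BGR2HSV)[:,:,1],(0,0),.8).astype(np.float32)
    def sq(cx,cy,yaw,h,z):
        t=np.linspace(-.9*h,.9*h,25); o=np.ones(25)*h
        P0=np.r_[np.c_[t,o],np.c_[t,-o],np.c_[o,t],np.c_[-o,t]]; a=np.radians(yaw)
        X=P0@np.array([[np.cos(a),np.sin(a)],[-np.sin(a),np.cos(a)]])+[cx,cy]
        uv=proj(np.c_[X,np.full(100,z)],c).astype(np.float32)
        return cv2.remap(g,uv[:,:1],uv[:,1:],cv2.INTER_LINEAR)[:,0]
    from scipy.optimize import differential_evolution as DE
    for k,cx,cy,yaw,h,z in (("tub",.639,-.263,-15.5,.055,.07),("tublid",.4154,-.3528,-54.5,.058,.012)):
        f=lambda p:-np.clip(np.abs(sq(*p,h-.004,z)-sq(*p,h+.004,z)),0,60).mean()
        r=DE(f,[(cx-.02,cx+.02),(cy-.02,cy+.02),(yaw-8,yaw+8)],seed=1); print(n,k,r.x.round(4),r.fun)
E
```

```text
top [('pot', array([ 2.39299e+01,  6.81000e-01, -1.00000e-03])), ('potlid', array([23.1851,  0.4495,  0.0355])), ('odd', array([17.1642,  0.4445, -0.1585]))]
top tub [  0.6414  -0.2634 -14.4706] -13.93148422241211
top tublid [  0.4145  -0.3537 -54.5806] -16.34912109375
side [('pot', array([1.15707e+01, 6.77000e-01, 5.00000e-04])), ('potlid', array([13.3183,  0.4475,  0.0375])), ('odd', array([12.3962,  0.435 , -0.172 ]))]
side tub [  0.6308  -0.273  -12.2976] -31.164813995361328
side tublid [  0.4142  -0.3527 -54.8729] -40.41798782348633
```

```bash
python3 -m inch '[{"dx":0,"dy":0,"dz":-3,"wx":0,"wy":0,"wz":0},{"dx":0,"dy":0,"dz":-4,"wx":0,"wy":0,"wz":0},{"dx":-0.9,"dy":3,"dz":-3.5,"wx":0,"wy":0,"wz":0},{"dx":-1,"dy":4,"dz":-2,"wx":0,"wy":0,"wz":0},{"dx":-0.6,"dy":2.5,"dz":-1,"wx":0,"wy":0,"wz":0},{"dx":0,"dy":0,"dz":0,"wx":0,"wy":0,"wz":0},{"dx":0,"dy":0,"dz":0,"wx":0,"wy":0,"wz":0}]' 0 60
```

```text
t: 6.8
tcp_pos: [0.5419, 0.0137, 0.224]
tool_rot: [0.707, 0.707, -0.001, -0.002]
force: [0.4, 0.9, -0.8]
finger_gap: 0.259
gripper_force: 59.0
```

```bash
python3 - <<'E'
from h import *
c=P("wrist");im=eyes.snapshot("wrist")[:,:,::-1].copy();cv2.imwrite("pics/w5raw.png",im)
t=cv2.imread("pics/top0.png");ct=P("top")
def draw(im,cc,z,b,r,col,k):
    th=np.linspace(0,6.28,50)
    for u in proj(np.c_[b[1]+r*np.cos(th),b[2]+r*np.sin(th),0*th+z],cc): cv2.circle(im,tuple(int(round(x*k)) for x in u),0,col,-1)
tb=cv2.resize(t,None,fx=4,fy=4,interpolation=cv2.INTER_CUBIC)
for r,col in ((.075,(0,0,255)),(.072,(0,255,255))):
    b=circ(im,c,.085,(.677,0),r);print('wrist',r,b);draw(im,c,.085,b,r,col,1)
    b=circ(t,ct,.085,(.677,0),r);print('top',r,b);draw(tb,ct,.085,b,r,col,4)
cr=tb[420:700,980:1220]
out=np.zeros((420,800,3),np.uint8);out[:,:560]=im;out[:280,560:]=cr
cv2.imwrite("pics/w5.png",out)
print(sense()['tcp_pos'])
E
```

```text
wrist 0.075 [3.58518e+01 6.76500e-01 5.50000e-03]
top 0.075 [ 2.39299e+01  6.81000e-01 -1.00000e-03]
wrist 0.072 [4.18155e+01 6.80500e-01 5.00000e-03]
top 0.072 [ 2.48003e+01  6.75500e-01 -1.50000e-03]
[0.54170218 0.01381458 0.22389657]
```

View pics/w5.png

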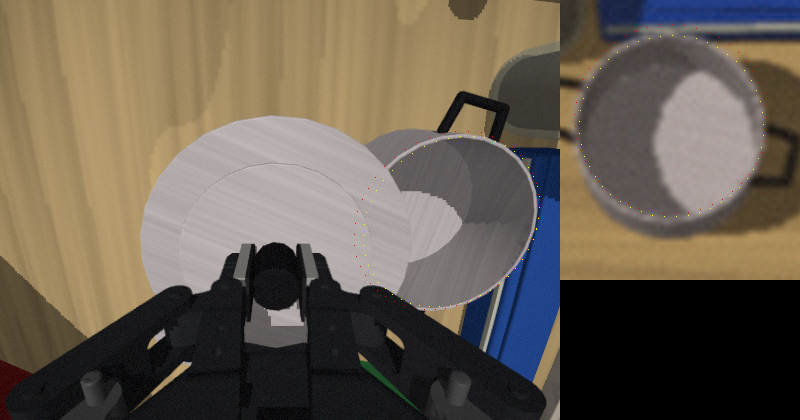

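```bash
python3 - <<'E'
from h import *
from scipy.optimize import differential_evolution as DE
for n,f in (("wrist","w5raw"),("top","top0"),("side","side0")):
    im=cv2.imread(f"pics/{f}.png");c=P(n)
    g=cv2.GaussianBlur(cv2.cvtColor(im,cv2.COLOR_BGR2GRAY),(0,0),.5).astype(np.float32)
    th=np.radians(np.arange(0,360,2))
    def val(p,r,z=.085):
        uv=proj(np.c_[p[0]+r*np.cos(th),p[1]+r*np.sin(th),0*th+z],c).astype(np.float32)
        return cv2.remap(g,uv[:,:1],uv[:,1:],cv2.INTER_LINEAR)[:,0], uv
    def sc(p):
        a,_=val(p,.0735);b,uv=val(p,.0695);d,_=val(p,.0775)
        w=np.ones(len(th))
        if n=="wrist": w=(uv[:,0]>412)
        return -((np.clip(a-b,-40,40)+0.5*np.clip(np.abs(a-d),0,40))*w).sum()/w.sum()
    r=DE(sc,[(.66,.695),(-.015,.02)],seed=2,popsize=25); print(n,r.x.round(4),round(r.fun,1))
E
```

```text
wrist [0.6758 0.0044] -56.3
top [0.6757 0.0025] -17.4
side [0.6832 0.0196] -6.6
```

Wrist and top now agree that the pot is at (0.676, 0.003).

```bash
python3 -m inch '[{"dx":-0.4,"dy":4.5,"dz":0,"wx":0,"wy":0,"wz":0},{"dx":-0.4,"dy":4.9,"dz":0,"wx":0,"wy":0,"wz":0},{"dx":-0.2,"dy":4,"dz":1.5,"wx":0,"wy":0,"wz":0},{"dx":0,"dy":0,"dz":1.5,"wx":0,"wy":0,"wz":0},{"dx":0,"dy":0,"dz":0,"wx":0,"wy":0,"wz":0},{"dx":0,"dy":0,"dz":0,"wx":0,"wy":0,"wz":0}]' 0 60
python3 - <<'E'
from h import *
s=sense();print(s['tcp_pos']);rows([(.676,.0035,.1725,0)],vmax=2)
E
```

```text
t: 7.6
tcp_pos: [0.6763, 0.0036, 0.1946]
tool_rot: [0.707, 0.707, -0.001, -0.001]
force: [0.6, -0.3, -0.8]
finger_gap: 0.262
gripper_force: 59.1
[0.67632751 0.00362239 0.19459367]
{"dx":0,"dy":0,"dz":1.1,"wx":-0.1,"wy":0,"wz":0},
{"dx":-0.01,"dy":-0.03,"dz":1.11,"wx":-0.1,"wy":0,"wz":0},
|
```

```bash
python3 -m inch '[{"dx":0,"dy":0,"dz":1.1,"wx":0,"wy":0,"wz":0},{"dx":0,"dy":0,"dz":1.1,"wx":0,"wy":0,"wz":0},{"dx":0,"dy":0,"dz":0,"wx":0,"wy":0,"wz":0}]' 0 60
python3 -m inch '[{"dx":0,"dy":0,"dz":0.3,"wx":0,"wy":0,"wz":0},{"dx":0,"dy":0,"dz":0.2,"wx":0,"wy":0,"wz":0},{"dx":0,"dy":0,"dz":0,"wx":0,"wy":0,"wz":0}]' 0 60
```

```text
t: 7.98
tcp_pos: [0.677, 0.0034, 0.1715]
tool_rot: [0.707, 0.707, -0.001, -0.001]
force: [0.5, -0.1, -0.9]
finger_gap: 0.258
gripper_force: 58.9
t: 8.35
tcp_pos: [0.6781, 0.0032, 0.168]
tool_rot: [0.707, 0.707, 0.0, 0.0]
force: [-0.8, 0.1, -0.9]
finger_gap: 0.26
gripper_force: 59.0
```

```bash
python3 -m inch '[{"dx":0,"dy":0,"dz":0,"wx":0,"wy":0,"wz":0},{"dx":0,"dy":0,"dz":0,"wx":0,"wy":0,"wz":0},{"dx":0,"dy":0,"dz":-4,"wx":0,"wy":0,"wz":0},{"dx":0,"dy":0,"dz":-5,"wx":0,"wy":0,"wz":0}]' 0.6 60
python3 - <<'E'
from h import *
rows([(.55,-.25,.25,35.4),(.418,-.345,.23,35.4)])
E
```

```text
t: 8.85
tcp_pos: [0.6773, 0.0033, 0.2575]
tool_rot: [0.707, 0.707, -0.001, -0.001]
force: [0.7, 0.1, 0.7]
finger_gap: 0.601
gripper_force: 0.0
{"dx":-5.1,"dy":-2.5,"dz":0.2,"wx":0,"wy":0,"wz":-7.1},
{"dx":-4.7,"dy":-3.2,"dz":0.1,"wx":0,"wy":0,"wz":-7.1},
{"dx":-4.3,"dy":-3.7,"dz":0.2,"wx":-0.1,"wy":0,"wz":-7.1},
{"dx":-3.8,"dy":-4.2,"dz":0.1,"wx":0,"wy":-0.1,"wz":-7},
{"dx":-3.21,"dy":-4.65,"dz":0.17,"wx":-0.1,"wy":0,"wz":-7.1},
|
{"dx":0,"dy":-5.4,"dz":0.7,"wx":0,"wy":0,"wz":0},
{"dx":0,"dy":-5.4,"dz":0.6,"wx":0,"wy":0,"wz":0},
{"dx":-0.09,"dy":-5.46,"dz":0.69,"wx":0,"wy":0,"wz":0},
|
```

The bar's long axis is at about 35°, so the tool's closing axis has to be at about -54.6°.

```bash
python3 - <<'E'
from h import *
print(sense()['q'].round(2))
rows([(.55,-.25,.25,-54.6),(.418,-.345,.23,-54.6)])
E
```

```text
[-0.16  0.65  1.33  0.    1.16 -0.16]
{"dx":-4.2,"dy":-2.1,"dz":0.1,"wx":0,"wy":0,"wz":9.1},
{"dx":-4.5,"dy":-1.4,"dz":0.1,"wx":0,"wy":0,"wz":9.1},
{"dx":-4.7,"dy":-0.7,"dz":0.1,"wx":0,"wy":0,"wz":9.1},
{"dx":-4.7,"dy":0,"dz":0.2,"wx":-0.1,"wy":0,"wz":9.1},
{"dx":-4.7,"dy":0.8,"dz":0.1,"wx":0,"wy":0,"wz":9.1},
{"dx":-4.46,"dy":1.54,"dz":0.18,"wx":-0.1,"wy":0.1,"wz":9.1},
|
{"dx":-5.4,"dy":0,"dz":0.7,"wx":0,"wy":0,"wz":0},
{"dx":-5.4,"dy":0,"dz":0.6,"wx":0,"wy":0,"wz":0},
{"dx":-5.47,"dy":0.09,"dz":0.7,"wx":0,"wy":0,"wz":0},
|
```

```bash
python3 -m inch '[{"dx":-4.2,"dy":-2.1,"dz":0.1,"wx":0,"wy":0,"wz":9.1},{"dx":-4.5,"dy":-1.4,"dz":0.1,"wx":0,"wy":0,"wz":9.1},{"dx":-4.7,"dy":-0.7,"dz":0.1,"wx":0,"wy":0,"wz":9.1},{"dx":-4.7,"dy":0,"dz":0.2,"wx":0,"wy":0,"wz":9.1},{"dx":-4.7,"dy":0.8,"dz":0.1,"wx":0,"wy":0,"wz":9.1},{"dx":-4.5,"dy":1.5,"dz":0.2,"wx":0,"wy":0,"wz":9.1},{"dx":-5.4,"dy":0,"dz":0.7,"wx":0,"wy":0,"wz":0},{"dx":-5.4,"dy":0,"dz":0.6,"wx":0,"wy":0,"wz":0},{"dx":-5,"dy":0,"dz":0.7,"wx":0,"wy":0,"wz":0},{"dx":0,"dy":0,"dz":0,"wx":0,"wy":0,"wz":0}]' 0.6 40
cat >> h.py <<'E'
def square(im,c,cx,cy,yaw,h,z,tol=.02):
    from scipy.optimize import differential_evolution as DE
    g=cv2.GaussianBlur(cv2.cvtColor(im,cv2.COLOR_BGR2HSV)[:,:,1],(0,0),1).astype(np.float32)
    def sq(x,y,w,h):
        t=np.linspace(-.9*h,.9*h,25); o=np.ones(25)*h; a=np.radians(w)
        X=np.r_[np.c_[t,o],np.c_[t,-o],np.c_[o,t],np.c_[-o,t]]@np.array([[np.cos(a),np.sin(a)],[-np.sin(a),np.cos(a)]])+[x,y]
        uv=proj(np.c_[X,np.full(100,z)],c).astype(np.float32)
        return cv2.remap(g,uv[:,:1],uv[:,1:],cv2.INTER_LINEAR)[:,0]
    f=lambda p:-np.clip(np.abs(sq(*p,h-.003)-sq(*p,h+.003)),0,60).mean()
    r=DE(f,[(cx-tol,cx+tol),(cy-tol,cy+tol),(yaw-8,yaw+8)],seed=1,popsize=25); return r.x.round(4),round(r.fun,1)
E
python3 - <<'E'
from h import *
c=P("wrist");im=eyes.snapshot("wrist")[:,:,::-1].copy();cv2.imwrite("pics/w6.png",im)
r,f=square(im,c,.4145,-.353,-54.6,.058,.012);print(r,f,sense()['tcp_pos'])
a=np.radians(r[2]);M=np.array([[np.cos(a),-np.sin(a)],[np.sin(a),np.cos(a)]])
q=np.array([[-1,-1],[1,-1],[1,1],[-1,1]])*.058@M.T+r[:2]
cv2.polylines(im,[proj(np.c_[q,[.012]*4],c).round().astype(int)],True,(0,0,255),1)
b=np.array([[-.5,-.14],[.5,-.14],[.5,.14],[-.5,.14]])*.05@np.array([[0,-1],[1,0]]).T@M.T+r[:2]
cv2.polylines(im,[proj(np.c_[b,[.042]*4],c).round().astype(int)],True,(255,0,255),1)
t=eyes.snapshot("top")[:,:,::-1].copy();cv2.imwrite("pics/top6.png",t);ct=P("top")
print(circ(t,ct,.088+0,(.676,.003),.078))
out=np.zeros((420,800,3),np.uint8);out[:,:560]=im;out[:240,560:]=cv2.resize(t[110:170,240:300],(240,240),interpolation=cv2.INTER_CUBIC)
cv2.imwrite("pics/w6o.png",out);rows([(r[0],r[1],.11,r[2])])
E
```

```text
t: 10.1
tcp_pos: [0.4189, -0.3434, 0.2297]
tool_rot: [0.953, 0.302, -0.0, -0.0]
force: [0.3, 0.5, -0.1]
finger_gap: 0.601
gripper_force: 0.0
[  0.4153  -0.3506 -54.8059] -49.0 [ 0.42041985 -0.342629    0.23002948]
[ 4.78183e+01  6.78000e-01 -5.00000e-04]
{"dx":-0.3,"dy":0.1,"dz":4,"wx":0,"wy":0,"wz":0},
{"dx":-0.4,"dy":0.1,"dz":4,"wx":0,"wy":0,"wz":0.1},
{"dx":-0.3,"dy":0.14,"dz":4.02,"wx":0,"wy":0,"wz":0},
|
```

View pics/w6o.png

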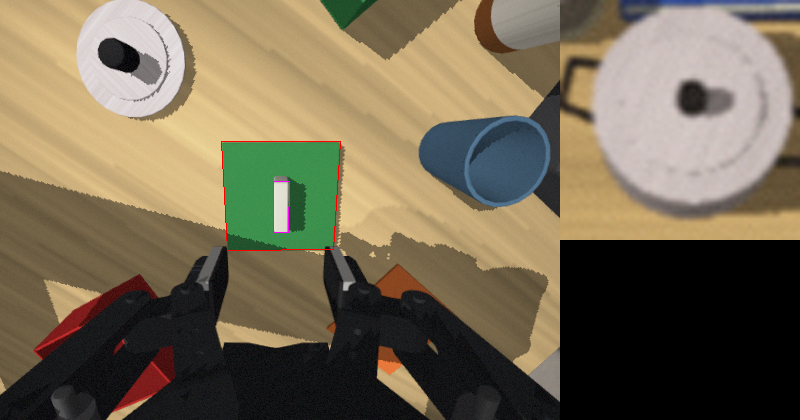

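The pot lid sits squarely on the pot. The fitted outlines match the tub lid and its bar at (281,207). I'll descend.

```bash
python3 -m inch '[{"dx":-0.4,"dy":0.1,"dz":4,"wx":0,"wy":0,"wz":0},{"dx":-0.3,"dy":0.1,"dz":4,"wx":0,"wy":0,"wz":0},{"dx":-0.3,"dy":0.1,"dz":3,"wx":0,"wy":0,"wz":0},{"dx":0,"dy":0,"dz":0,"wx":0,"wy":0,"wz":0},{"dx":0,"dy":0,"dz":0,"wx":0,"wy":0,"wz":0}]' 0.6 40
python3 - <<'E'
from h import *
im=cv2.imread("pics/w6.png")
print(sense()['tcp_pos'],sense()['q'].round(2));rows([(.4153,-.3506,.089,-54.8)])
E
```

```text
t: 10.82
tcp_pos: [0.4163, -0.3497, 0.1208]
tool_rot: [0.952, 0.305, 0.0, 0.001]
force: [0.1, 1.1, 0.1]
finger_gap: 0.605
gripper_force: 0.0
[ 0.41630214 -0.34974916  0.12081386] [-0.9   0.7   1.77  0.    0.66  0.05]
{"dx":-0.13,"dy":0.01,"dz":3.18,"wx":0.1,"wy":0,"wz":0.3},
|
```

```bash
python3 -m inch '[{"dx":-0.1,"dy":0,"dz":2.2,"wx":0,"wy":0,"wz":0.3},{"dx":0,"dy":0,"dz":0.9,"wx":0,"wy":0,"wz":0},{"dx":0,"dy":0,"dz":0,"wx":0,"wy":0,"wz":0}]' 0.6 60
python3 -m inch '[{"dx":0,"dy":0,"dz":0,"wx":0,"wy":0,"wz":0},{"dx":0,"dy":0,"dz":0,"wx":0,"wy":0,"wz":0},{"dx":0,"dy":0,"dz":0,"wx":0,"wy":0,"wz":0}]' 0 60
python3 - <<'E'
from h import *
im=cv2.imread("pics/top6.png");c=P("top")
print(sense()['tcp_pos'])
for h in (.055,.052): print(h,square(im,c,.639,-.263,-14.5,h,.07))
rows([(.4153,-.3506,.18,-54.8),(.545,-.29,.235,-14.5)])
E
```

```text
t: 11.2
tcp_pos: [0.4146, -0.3504, 0.0894]
tool_rot: [0.953, 0.302, 0.0, 0.0]
force: [-0.5, -0.5, 0.4]
finger_gap: 0.6
gripper_force: 0.0
t: 11.58
tcp_pos: [0.4146, -0.3509, 0.0898]
tool_rot: [0.953, 0.302, 0.0, 0.001]
force: [-0.4, 0.5, 4.7]
finger_gap: 0.154
gripper_force: 60.0
[ 0.41457827 -0.35092039  0.08976833]
0.055 (array([  0.6421,  -0.2636, -14.9174]), np.float64(-10.5))
0.052 (array([  0.6339,  -0.2582, -14.2995]), np.float64(-8.6))
{"dx":0,"dy":0,"dz":-4.5,"wx":0.1,"wy":0,"wz":0},
{"dx":0.08,"dy":0.02,"dz":-4.52,"wx":0,"wy":0,"wz":-0.1},
|
{"dx":3.5,"dy":0.6,"dz":-1.4,"wx":0,"wy":0,"wz":-10.1},
{"dx":3.4,"dy":1.3,"dz":-1.4,"wx":0,"wy":0,"wz":-10.1},
{"dx":3.1,"dy":1.8,"dz":-1.4,"wx":0,"wy":0,"wz":-10},
{"dx":2.7,"dy":2.3,"dz":-1.3,"wx":0,"wy":0,"wz":-10.1},
|
```

```bash
python3 -m inch '[{"dx":0,"dy":0,"dz":-4.5,"wx":0,"wy":0,"wz":0},{"dx":0,"dy":0,"dz":-4.5,"wx":0,"wy":0,"wz":0},{"dx":3.2,"dy":0.4,"dz":-1.4,"wx":0,"wy":0,"wz":-10.1},{"dx":3.0,"dy":1.0,"dz":-1.4,"wx":0,"wy":0,"wz":-10.1},{"dx":2.7,"dy":1.5,"dz":-1.4,"wx":0,"wy":0,"wz":-10},{"dx":2.3,"dy":1.8,"dz":-1.3,"wx":0,"wy":0,"wz":-10.1},{"dx":0,"dy":0,"dz":0,"wx":0,"wy":0,"wz":0},{"dx":0,"dy":0,"dz":0,"wx":0,"wy":0,"wz":0}]' 0 60
python3 - <<'E'
from h import *
c=P("wrist");im=eyes.snapshot("wrist")[:,:,::-1].copy();cv2.imwrite("pics/w7.png",im)
s=sense();print(s['tcp_pos'],s['q'].round(2))
D=im.copy()
for h,col in((.055,(0,0,255)),(.052,(0,255,255))):
    r,f=square(im,c,.639,-.262,-14.5,h,.07);print(h,r,f)
    a=np.radians(r[2]);M=np.array([[np.cos(a),-np.sin(a)],[np.sin(a),np.cos(a)]])
    q=np.array([[-1,-1],[1,-1],[1,1],[-1,1]])*h@M.T+r[:2]
    cv2.polylines(D,[proj(np.c_[q,[.07]*4],c).round().astype(int)],True,col,1)
cv2.imwrite("pics/w7o.png",D)
rows([(.64,-.262,.18,-14.5)])
E
```

```text
t: 12.58
tcp_pos: [0.5237, -0.2937, 0.2333]
tool_rot: [0.791, 0.611, -0.0, -0.001]
force: [0.6, 0.1, -0.8]
finger_gap: 0.153
gripper_force: 59.4
[ 0.52339567 -0.29388457  0.23314784] [-0.7   0.58  1.56 -0.    1.   -0.44]
0.055 [  0.6442  -0.2659 -15.2189] -35.8
0.052 [  0.6467  -0.2663 -15.0197] -31.7
{"dx":2,"dy":3.5,"dz":1.8,"wx":0,"wy":0,"wz":-0.1},
{"dx":2,"dy":3.5,"dz":1.7,"wx":-0.1,"wy":0,"wz":0},
{"dx":2.02,"dy":3.49,"dz":1.8,"wx":0,"wy":0,"wz":-0.1},
|
```

View pics/w7o.png

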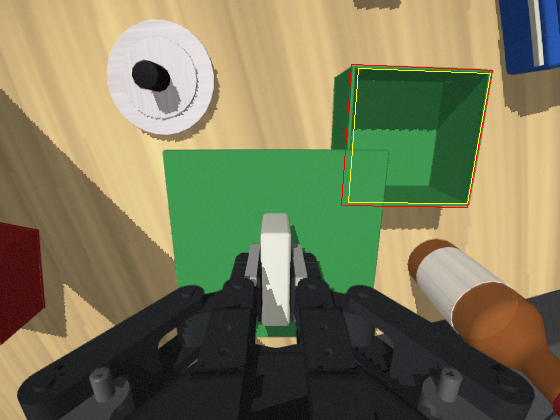

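The tub rim fit sits well on the rim, with corners at (352,65) and (491,70), and the odd lid is in clear view at (160,75). The target is (0.6435, -0.265) at -15°.

```bash
python3 - <<'E'
from h import *
c=P("wrist");im=cv2.imread("pics/w7.png")
print("odd",circ(im,c,.011,(.444,-.159),.052),circ(im,c,.044,(.444,-.159),.012))
rows([(.6435,-.265,.178,-15)])
E
```

```text
odd [36.1254  0.4435 -0.158 ] [50.6055  0.4445 -0.157 ]
{"dx":1.9,"dy":3.6,"dz":1.8,"wx":0,"wy":0,"wz":0.1},
{"dx":2,"dy":3.6,"dz":1.8,"wx":-0.1,"wy":0,"wz":0.1},
{"dx":1.95,"dy":3.69,"dz":1.9,"wx":0,"wy":0,"wz":0.1},
|
```

```bash
python3 -m inch '[{"dx":1.9,"dy":3.6,"dz":1.5,"wx":0,"wy":0,"wz":0.1},{"dx":2,"dy":3.6,"dz":1.5,"wx":0,"wy":0,"wz":0.1},{"dx":2,"dy":3.7,"dz":1.5,"wx":0,"wy":0,"wz":0.1},{"dx":0,"dy":0,"dz":0,"wx":0,"wy":0,"wz":0},{"dx":0,"dy":0,"dz":0,"wx":0,"wy":0,"wz":0}]' 0 60
python3 -c "
from h import *
print(sense()['tcp_pos']);rows([(.6435,-.265,.156,-15)],vmax=1.2)"
```

```text
t: 13.25
tcp_pos: [0.6435, -0.2649, 0.188]
tool_rot: [0.793, 0.609, -0.001, -0.001]
force: [-1.7, 0.1, -0.3]
finger_gap: 0.152
gripper_force: 59.3
[ 0.64353384 -0.26493049  0.18795439]
{"dx":0,"dy":0,"dz":1.1,"wx":-0.1,"wy":0,"wz":0},
{"dx":0,"dy":0,"dz":1,"wx":0,"wy":0,"wz":0},
{"dx":-0.01,"dy":0,"dz":1.1,"wx":-0.1,"wy":0,"wz":0.1},
|
```

```bash
python3 -m inch '[{"dx":0,"dy":0,"dz":1.1,"wx":0,"wy":0,"wz":0},{"dx":0,"dy":0,"dz":1,"wx":0,"wy":0,"wz":0},{"dx":0,"dy":0,"dz":1,"wx":0,"wy":0,"wz":0},{"dx":0,"dy":0,"dz":0,"wx":0,"wy":0,"wz":0}]' 0 60
python3 -m inch '[{"dx":0,"dy":0,"dz":0.3,"wx":0,"wy":0,"wz":0},{"dx":0,"dy":0,"dz":0.1,"wx":0,"wy":0,"wz":0},{"dx":0,"dy":0,"dz":0,"wx":0,"wy":0,"wz":0}]' 0 60
```

```text
t: 13.75
tcp_pos: [0.6441, -0.2643, 0.1565]
tool_rot: [0.793, 0.609, -0.001, -0.001]
force: [0.2, -0.4, -1.8]
finger_gap: 0.155
gripper_force: 59.3
t: 14.12
tcp_pos: [0.6451, -0.2646, 0.1541]
tool_rot: [0.793, 0.61, 0.0, 0.0]
force: [-0.3, 0.9, -0.7]
finger_gap: 0.149
gripper_force: 59.3
```

```bash
python3 -m inch '[{"dx":0,"dy":0,"dz":0.2,"wx":0,"wy":0,"wz":0},{"dx":0,"dy":0,"dz":0,"wx":0,"wy":0,"wz":0}]' 0 60
python3 -m inch '[{"dx":0,"dy":0,"dz":0,"wx":0,"wy":0,"wz":0},{"dx":0,"dy":0,"dz":0,"wx":0,"wy":0,"wz":0},{"dx":0,"dy":0,"dz":-4,"wx":0,"wy":0,"wz":0},{"dx":0,"dy":0,"dz":-4,"wx":0,"wy":0,"wz":0}]' 0.6 60
python3 - <<'E'
from h import *
rows([(.444,-.1575,.2,0),(.444,-.1575,.12,0)])
E
```

```text
t: 14.38
tcp_pos: [0.645, -0.2646, 0.1519]
tool_rot: [0.793, 0.61, 0.0, 0.0]
force: [0.4, -0.3, -0.3]
finger_gap: 0.15
gripper_force: 59.4
t: 14.88
tcp_pos: [0.6447, -0.2645, 0.2322]
tool_rot: [0.793, 0.61, -0.0, -0.001]
force: [0.0, -1.4, -0.0]
finger_gap: 0.6
gripper_force: 0.0
{"dx":1.3,"dy":-5.5,"dz":0.8,"wx":0,"wy":0,"wz":-3.7},
{"dx":1.6,"dy":-5.5,"dz":0.8,"wx":0,"wy":0,"wz":-3.7},
{"dx":2,"dy":-5.3,"dz":0.8,"wx":0,"wy":0,"wz":-3.7},
{"dx":2.38,"dy":-5.18,"dz":0.86,"wx":-0.1,"wy":0,"wz":-3.8},
|
{"dx":0,"dy":0,"dz":4,"wx":0,"wy":0,"wz":0},
{"dx":-0.01,"dy":0,"dz":4,"wx":0,"wy":0,"wz":0},
|
```

```bash
python3 -m inch '[{"dx":1.3,"dy":-5.5,"dz":0.8,"wx":0,"wy":0,"wz":-3.7},{"dx":1.6,"dy":-5.5,"dz":0.8,"wx":0,"wy":0,"wz":-3.7},{"dx":2,"dy":-5.3,"dz":0.8,"wx":0,"wy":0,"wz":-3.7},{"dx":2.4,"dy":-5.2,"dz":0.9,"wx":0,"wy":0,"wz":-3.8},{"dx":0,"dy":0,"dz":4,"wx":0,"wy":0,"wz":0},{"dx":0,"dy":0,"dz":4,"wx":0,"wy":0,"wz":0},{"dx":0,"dy":0,"dz":0,"wx":0,"wy":0,"wz":0},{"dx":0,"dy":0,"dz":0,"wx":0,"wy":0,"wz":0}]' 0.6 60
python3 - <<'E'
from h import *
t=eyes.snapshot("top")[:,:,::-1].copy();cv2.imwrite("pics/top8.png",t);c=P("top")
for z in (.074,.09): print(z,square(t,c,.643,-.264,-15,.058,z))
print("handle/tray: ",sense()['tcp_pos']);rows([(.444,-.1575,.091,0)])
E
```

```text
t: 15.88
tcp_pos: [0.4447, -0.1578, 0.1197]
tool_rot: [0.707, 0.707, 0.0, 0.001]
force: [0.4, -0.2, -0.3]
finger_gap: 0.601
gripper_force: 0.0
0.074 (array([  0.6407,  -0.2635, -14.813 ]), np.float64(-18.7))
0.09 (array([  0.6371,  -0.2602, -15.1827]), np.float64(-17.4))
handle/tray:  [ 0.44493355 -0.15791276  0.12015145]
{"dx":0.05,"dy":-0.1,"dz":2.91,"wx":0.1,"wy":0.1,"wz":0},
|
```

The tub lid looks seated and consistent. Next is the odd lid.

```bash
python3 -m inch '[{"dx":0,"dy":0,"dz":2,"wx":0,"wy":0,"wz":0},{"dx":0,"dy":0,"dz":0.9,"wx":0,"wy":0,"wz":0},{"dx":0,"dy":0,"dz":0,"wx":0,"wy":0,"wz":0}]' 0.6 60
python3 -m inch '[{"dx":0,"dy":0,"dz":0,"wx":0,"wy":0,"wz":0},{"dx":0,"dy":0,"dz":0,"wx":0,"wy":0,"wz":0},{"dx":0,"dy":0,"dz":0,"wx":0,"wy":0,"wz":0}]' 0 60
python3 - <<'E'
from h import *
rows([(.444,-.1575,.2,0),(.532,.3425,.2,0)])
E
```

```text
t: 16.3
tcp_pos: [0.4443, -0.1575, 0.0903]
tool_rot: [0.707, 0.707, 0.0, 0.0]
force: [0.2, -0.1, 1.1]
finger_gap: 0.599
gripper_force: 0.0
t: 16.68
tcp_pos: [0.4444, -0.1576, 0.0908]
tool_rot: [0.707, 0.707, 0.0, 0.001]
force: [-0.2, -0.4, 6.2]
finger_gap: 0.257
gripper_force: 58.5
{"dx":0,"dy":0,"dz":-5.5,"wx":0,"wy":0,"wz":0},
{"dx":0,"dy":-0.02,"dz":-5.42,"wx":0.1,"wy":0,"wz":0},
|
{"dx":5.6,"dy":1,"dz":0,"wx":0,"wy":0,"wz":0},
{"dx":5.5,"dy":1,"dz":0,"wx":0,"wy":0,"wz":0},
{"dx":5.6,"dy":1,"dz":0,"wx":0,"wy":0,"wz":0},
{"dx":5.5,"dy":1,"dz":0,"wx":0,"wy":0,"wz":0},
{"dx":5.6,"dy":1,"dz":0,"wx":0,"wy":0,"wz":0},
{"dx":5.5,"dy":1,"dz":0,"wx":0,"wy":0,"wz":0},
{"dx":5.6,"dy":0.9,"dz":0,"wx":0,"wy":0,"wz":0},
{"dx":5.5,"dy":1,"dz":0,"wx":0,"wy":0,"wz":0},
{"dx":5.6,"dy":0.91,"dz":-0.05,"wx":0,"wy":0,"wz":0},
|
```

```bash
python3 -m inch '[{"dx":0,"dy":0,"dz":-4,"wx":0,"wy":0,"wz":0},{"dx":0,"dy":0,"dz":-5,"wx":0,"wy":0,"wz":0},{"dx":4.5,"dy":1,"dz":-2,"wx":0,"wy":0,"wz":0},{"dx":5,"dy":1,"dz":0,"wx":0,"wy":0,"wz":0},{"dx":5,"dy":1,"dz":0,"wx":0,"wy":0,"wz":0},{"dx":5,"dy":1,"dz":0,"wx":0,"wy":0,"wz":0},{"dx":5,"dy":1,"dz":0,"wx":0,"wy":0,"wz":0},{"dx":5,"dy":1,"dz":0,"wx":0,"wy":0,"wz":0},{"dx":5,"dy":1,"dz":0,"wx":0,"wy":0,"wz":0},{"dx":5,"dy":1,"dz":0,"wx":0,"wy":0,"wz":0}]' 0 60
python3 - <<'E'
from h import *
rows([(.532,.3425,.2,0)])
t=eyes.snapshot("top")[:,:,::-1].copy();cv2.imwrite("pics/top9.png",t);c=P("top")
# white compartment extent along tray centreline x and y (grey & saturation profile)
hsv=cv2.cvtColor(t,cv2.COLOR_BGR2HSV)
for lab,X in (("x",[(x,.342,.03) for x in np.arange(.40,.64,.006)]),("y",[(.532,y,.03) for y in np.arange(.24,.45,.006)])):
    uv=proj(X,c).round().astype(int); print(lab,[(round(float(p[0] if lab=='x' else p[1]),3),*map(int,hsv[v,u][1:])) for p,(u,v) in zip(X,uv)])
E
```

```text
t: 17.92
tcp_pos: [0.5238, 0.2393, 0.2]
tool_rot: [0.707, 0.707, -0.0, 0.0]
force: [1.1, -0.1, -1.3]
finger_gap: 0.26
gripper_force: 58.9
{"dx":5.2,"dy":0.4,"dz":0,"wx":0,"wy":0,"wz":0},
{"dx":5.12,"dy":0.43,"dz":-0.01,"wx":0,"wy":0,"wz":0},
|
x [(0.4, 32, 32), (0.406, 15, 34), (0.412, 29, 26), (0.418, 44, 23), (0.424, 18, 29), (0.43, 27, 28), (0.436, 36, 28), (0.442, 30, 34), (0.448, 25, 31), (0.454, 44, 29), (0.46, 24, 32), (0.466, 15, 34), (0.472, 28, 27), (0.478, 19, 27), (0.484, 32, 48), (0.49, 29, 52), (0.496, 35, 51), (0.502, 14, 72), (0.508, 30, 186), (0.514, 29, 199), (0.52, 31, 200), (0.526, 26, 128), (0.532, 26, 39), (0.538, 11, 45), (0.544, 48, 58), (0.55, 40, 63), (0.556, 37, 62), (0.562, 43, 71), (0.568, 41, 74), (0.574, 41, 75), (0.58, 40, 77), (0.586, 47, 82), (0.592, 43, 83), (0.598, 41, 81), (0.604, 44, 81), (0.61, 40, 76), (0.616, 42, 73), (0.622, 33, 69), (0.628, 41, 68), (0.634, 29, 61)]
y [(0.24, 21, 107), (0.246, 50, 56), (0.252, 54, 19), (0.258, 31, 33), (0.264, 16, 31), (0.27, 23, 34), (0.276, 17, 30), (0.282, 17, 30), (0.288, 0, 27), (0.294, 23, 55), (0.3, 30, 60), (0.306, 33, 61), (0.312, 37, 62), (0.318, 23, 44), (0.324, 23, 44), (0.33, 13, 40), (0.336, 30, 42), (0.342, 26, 39), (0.348, 17, 45), (0.354, 15, 51), (0.36, 6, 42), (0.366, 19, 40), (0.372, 47, 38), (0.378, 34, 38), (0.384, 6, 42), (0.39, 20, 39), (0.396, 33, 39), (0.402, 33, 39), (0.408, 13, 38), (0.414, 16, 31), (0.42, 0, 26), (0.426, 9, 28), (0.432, 9, 27), (0.438, 9, 30), (0.444, 41, 37)]
```

```bash
python3 -m inch '[{"dx":5,"dy":0.4,"dz":0,"wx":0,"wy":0,"wz":0},{"dx":5,"dy":0.4,"dz":0,"wx":0,"wy":0,"wz":0},{"dx":0,"dy":0,"dz":2,"wx":0,"wy":0,"wz":0},{"dx":0,"dy":0,"dz":2,"wx":0,"wy":0,"wz":0},{"dx":0,"dy":0,"dz":0,"wx":0,"wy":0,"wz":0}]' 0 60
python3 - <<'E'
from h import *
s=sense();print(s['force']);rows([(.532,.340,.108,0)],vmax=2)
E
```

```text
t: 18.6
tcp_pos: [0.5305, 0.337, 0.1582]
tool_rot: [0.707, 0.707, -0.002, -0.001]
force: [-0.4, -0.2, -1.1]
finger_gap: 0.26
gripper_force: 58.9
[-0.39096444 -0.2152931  -1.06342436]
{"dx":0.1,"dy":0.1,"dz":1.7,"wx":-0.1,"wy":0,"wz":0},
{"dx":0.1,"dy":0,"dz":1.7,"wx":-0.1,"wy":0.1,"wz":0},
{"dx":0.1,"dy":0.07,"dz":1.62,"wx":-0.1,"wy":0,"wz":0},
|
```

```bash
python3 -m inch '[{"dx":0.2,"dy":0.1,"dz":1.7,"wx":0,"wy":0,"wz":0},{"dx":0.1,"dy":0,"dz":1.7,"wx":0,"wy":0,"wz":0},{"dx":0,"dy":0,"dz":1.4,"wx":0,"wy":0,"wz":0},{"dx":0,"dy":0,"dz":0,"wx":0,"wy":0,"wz":0},{"dx":0,"dy":0,"dz":0.3,"wx":0,"wy":0,"wz":0},{"dx":0,"dy":0,"dz":0,"wx":0,"wy":0,"wz":0}]' 0 60
```

```text
t: 19.35
tcp_pos: [0.5332, 0.3407, 0.1092]
tool_rot: [0.707, 0.707, 0.0, 0.0]
force: [0.7, 0.8, 0.4]
finger_gap: 0.259
gripper_force: 58.9
```

```bash
python3 -m inch '[{"dx":0,"dy":0,"dz":0.4,"wx":0,"wy":0,"wz":0},{"dx":0,"dy":0,"dz":0.1,"wx":0,"wy":0,"wz":0},{"dx":0,"dy":0,"dz":0,"wx":0,"wy":0,"wz":0}]' 0 60
```

```text
t: 19.73
tcp_pos: [0.5329, 0.3406, 0.1039]
tool_rot: [0.707, 0.707, -0.0, -0.0]
force: [-0.6, -0.6, -0.1]
finger_gap: 0.262
gripper_force: 58.9
```

```bash
python3 -m inch '[{"dx":0,"dy":0,"dz":0,"wx":0,"wy":0,"wz":0},{"dx":0,"dy":0,"dz":0,"wx":0,"wy":0,"wz":0},{"dx":0,"dy":0,"dz":-4,"wx":0,"wy":0,"wz":0},{"dx":0,"dy":-1,"dz":-4,"wx":0,"wy":0,"wz":0},{"dx":0,"dy":-4,"dz":-2,"wx":0,"wy":0,"wz":0},{"dx":0,"dy":-5,"dz":0,"wx":0,"wy":0,"wz":0},{"dx":0,"dy":-2.2,"dz":0,"wx":0,"wy":0,"wz":0},{"dx":0,"dy":0,"dz":0,"wx":0,"wy":0,"wz":0}]' 0.5 40
python3 - <<'E'
from h import *
c=P("wrist");im=eyes.snapshot("wrist")[:,:,::-1].copy();cv2.imwrite("pics/w10.png",im)
print(sense()['tcp_pos'])
for g in ((.532,.34),): print("odd",circ(im,c,.023,g,.052),circ(im,c,.056,g,.012))
# bar: grey profile along x at y .35,.34
g=cv2.cvtColor(im,cv2.COLOR_BGR2HSV)
for y in (.35,.37):
    X=[(x,y,.049) for x in np.arange(.385,.44,.003)];uv=proj(X,c).round().astype(int)
    print(y,[(round(float(p[0]),3),int(g[v,u][1]),int(g[v,u][2])) for p,(u,v) in zip(X,uv)])
rows([(.411,.342,.101,0)])
E
```

```text
t: 20.72
tcp_pos: [0.4093, 0.3405, 0.2042]
tool_rot: [0.706, 0.708, -0.001, -0.0]
force: [0.5, -1.4, -0.0]
finger_gap: 0.497
gripper_force: 0.0
[0.41120896 0.34092256 0.20435182]
odd [33.1594  0.529   0.3365] [48.0525  0.5305  0.3395]
0.35 [(0.385, 101, 208), (0.388, 100, 211), (0.391, 101, 214), (0.394, 101, 215), (0.397, 97, 212), (0.4, 100, 209), (0.403, 102, 213), (0.406, 82, 183), (0.409, 12, 185), (0.412, 9, 163), (0.415, 17, 105), (0.418, 102, 220), (0.421, 99, 219), (0.424, 100, 219), (0.427, 99, 219), (0.43, 100, 209), (0.433, 102, 215), (0.436, 99, 204), (0.439, 101, 201)]
0.37 [(0.385, 99, 212), (0.388, 99, 211), (0.391, 103, 213), (0.394, 101, 214), (0.397, 99, 209), (0.4, 103, 212), (0.403, 98, 215), (0.406, 99, 207), (0.409, 11, 184), (0.412, 14, 168), (0.415, 11, 112), (0.418, 104, 140), (0.421, 102, 138), (0.424, 102, 140), (0.427, 98, 140), (0.43, 99, 136), (0.433, 101, 136), (0.436, 98, 136), (0.439, 99, 131)]
{"dx":0.1,"dy":0,"dz":5.2,"wx":0,"wy":0,"wz":0},
{"dx":0,"dy":-0.04,"dz":5.14,"wx":0.1,"wy":0,"wz":0.1},
|
```

The odd lid lies flat in the compartment at about (0.530, 0.338), and the bar is at x≈0.412. I'll grip it and push the tray home.

```bash
python3 -m inch '[{"dx":0,"dy":0,"dz":4,"wx":0,"wy":0,"wz":0},{"dx":0,"dy":0,"dz":4,"wx":0,"wy":0,"wz":0},{"dx":0,"dy":0,"dz":2.3,"wx":0,"wy":0,"wz":0},{"dx":0,"dy":0,"dz":0,"wx":0,"wy":0,"wz":0}]' 0.4 40
python3 -m inch '[{"dx":0,"dy":0,"dz":0,"wx":0,"wy":0,"wz":0},{"dx":0,"dy":0,"dz":0,"wx":0,"wy":0,"wz":0},{"dx":0,"dy":0,"dz":0,"wx":0,"wy":0,"wz":0}]' 0 40
python3 -m inch '[{"dx":0,"dy":1.0,"dz":0,"wx":0,"wy":0,"wz":0},{"dx":0,"dy":2,"dz":0,"wx":0,"wy":0,"wz":0},{"dx":0,"dy":2.5,"dz":0,"wx":0,"wy":0,"wz":0},{"dx":0,"dy":2.5,"dz":0,"wx":0,"wy":0,"wz":0},{"dx":0,"dy":2.5,"dz":0,"wx":0,"wy":0,"wz":0},{"dx":0,"dy":2,"dz":0,"wx":0,"wy":0,"wz":0},{"dx":0,"dy":1,"dz":0,"wx":0,"wy":0,"wz":0},{"dx":0,"dy":0,"dz":0,"wx":0,"wy":0,"wz":0}]' 0 40
```

```text
t: 21.28
tcp_pos: [0.412, 0.3402, 0.0991]
tool_rot: [0.707, 0.707, -0.001, -0.0]
force: [0.1, 0.8, 0.2]
finger_gap: 0.397
gripper_force: 0.0
t: 21.65
tcp_pos: [0.412, 0.3409, 0.1018]
tool_rot: [0.707, 0.707, 0.001, 0.001]
force: [0.6, -0.4, -1.3]
finger_gap: 0.097
gripper_force: 39.0
t: 22.65
tcp_pos: [0.5477, 0.3399, 0.1018]
tool_rot: [0.707, 0.707, 0.001, 0.001]
force: [1.6, -3.6, 6.0]
finger_gap: 0.098
gripper_force: 39.8
```

Now I'll push in small steps until it meets the stop.

```bash
for i in 1; do python3 -m inch '[{"dx":0,"dy":0.5,"dz":0,"wx":0,"wy":0,"wz":0},{"dx":0,"dy":0.5,"dz":0,"wx":0,"wy":0,"wz":0},{"dx":0,"dy":0,"dz":0,"wx":0,"wy":0,"wz":0}]' 0 40; done
python3 -m inch '[{"dx":0,"dy":0.4,"dz":0,"wx":0,"wy":0,"wz":0},{"dx":0,"dy":0,"dz":0,"wx":0,"wy":0,"wz":0}]' 0 40
python3 -m inch '[{"dx":0,"dy":0.3,"dz":0,"wx":0,"wy":0,"wz":0},{"dx":0,"dy":0,"dz":0,"wx":0,"wy":0,"wz":0}]' 0 40
```

```text
t: 23.02
tcp_pos: [0.5561, 0.3398, 0.1018]
tool_rot: [0.707, 0.707, -0.0, 0.001]
force: [0.6, -5.3, 6.3]
finger_gap: 0.102
gripper_force: 39.9
t: 23.28
tcp_pos: [0.5598, 0.3398, 0.1018]
tool_rot: [0.707, 0.707, -0.001, 0.001]
force: [0.1, -5.0, 6.3]
finger_gap: 0.098
gripper_force: 40.0
t: 23.52
tcp_pos: [0.5626, 0.3398, 0.1018]
tool_rot: [0.707, 0.707, -0.001, 0.0]
force: [-1.1, -4.3, 7.1]
finger_gap: 0.1
gripper_force: 40.0
```

```bash
python3 -m inch '[{"dx":0,"dy":0.3,"dz":0,"wx":0,"wy":0,"wz":0},{"dx":0,"dy":0,"dz":0,"wx":0,"wy":0,"wz":0}]' 0 40
python3 -m inch '[{"dx":0,"dy":0.3,"dz":0,"wx":0,"wy":0,"wz":0},{"dx":0,"dy":0,"dz":0,"wx":0,"wy":0,"wz":0}]' 0 40
python3 -m inch '[{"dx":0,"dy":0.3,"dz":0,"wx":0,"wy":0,"wz":0},{"dx":0,"dy":0,"dz":0,"wx":0,"wy":0,"wz":0}]' 0 40
```

```text
t: 23.78
tcp_pos: [0.5656, 0.3398, 0.1018]
tool_rot: [0.707, 0.707, -0.001, 0.0]
force: [-0.3, -4.0, 6.7]
finger_gap: 0.096
gripper_force: 40.0
t: 24.02
tcp_pos: [0.5686, 0.3398, 0.1018]
tool_rot: [0.707, 0.707, -0.001, 0.0]
force: [-0.6, -5.2, 7.2]
finger_gap: 0.099
gripper_force: 40.0
t: 24.28
tcp_pos: [0.5692, 0.3398, 0.1018]
tool_rot: [0.707, 0.707, -0.003, -0.001]
force: [-6.1, -4.3, 10.7]
finger_gap: 0.1
gripper_force: 40.3
```

```bash
python3 -m inch '[{"dx":0,"dy":0.3,"dz":0,"wx":0,"wy":0,"wz":0},{"dx":0,"dy":0,"dz":0,"wx":0,"wy":0,"wz":0}]' 0 40
python3 -m inch '[{"dx":0,"dy":0,"dz":0,"wx":0,"wy":0,"wz":0},{"dx":0,"dy":0,"dz":0,"wx":0,"wy":0,"wz":0}]' 0.3 40
python3 -m inch '[{"dx":0,"dy":-0.4,"dz":0,"wx":0,"wy":0,"wz":0},{"dx":0,"dy":0,"dz":-4,"wx":0,"wy":0,"wz":0},{"dx":0,"dy":0,"dz":-5,"wx":0,"wy":0,"wz":0},{"dx":0,"dy":0,"dz":-4,"wx":0,"wy":0,"wz":0},{"dx":0,"dy":0,"dz":0,"wx":0,"wy":0,"wz":0},{"dx":0,"dy":0,"dz":0,"wx":0,"wy":0,"wz":0}]' 0.3 40
python3 - <<'E'
from h import *
c=P("wrist");im=eyes.snapshot("wrist")[:,:,::-1].copy();g=cv2.cvtColor(im,cv2.COLOR_BGR2HSV)
for y in (.36,.375):
    X=[(x,y,.049) for x in np.arange(.55,.59,.002)];uv=proj(X,c).round().astype(int)
    print(y,[(round(float(p[0]),3),int(g[v,u][1]),int(g[v,u][2])) for p,(u,v) in zip(X,uv)])
t=eyes.snapshot("top")[:,:,::-1].copy();ct=P("top")
print(square(t,ct,.643,-.264,-15,.058,.074),circ(t,ct,.088,(.676,.003),.078))
for z in (.074,): print([square(eyes.snapshot("side")[:,:,::-1].copy(),P("side"),.643,-.264,-15,.058,z)])
E
```

```text
t: 24.52
tcp_pos: [0.5696, 0.3398, 0.1017]
tool_rot: [0.707, 0.707, -0.006, -0.003]
force: [-10.3, -3.3, 14.9]
finger_gap: 0.101
gripper_force: 40.8
t: 24.78
tcp_pos: [0.5749, 0.341, 0.1007]
tool_rot: [0.707, 0.707, 0.0, 0.0]
force: [-0.8, 0.1, 0.4]
finger_gap: 0.299
gripper_force: 0.0
t: 25.52
tcp_pos: [0.5703, 0.3404, 0.2302]
tool_rot: [0.707, 0.707, -0.001, -0.0]
force: [-0.0, -0.4, -0.1]
finger_gap: 0.301
gripper_force: 0.0
0.36 [(0.55, 99, 181), (0.552, 100, 179), (0.554, 100, 179), (0.556, 100, 184), (0.558, 101, 185), (0.56, 100, 184), (0.562, 99, 188), (0.564, 34, 142), (0.566, 10, 177), (0.568, 9, 170), (0.57, 10, 157), (0.572, 12, 127), (0.574, 100, 105), (0.576, 96, 101), (0.578, 101, 98), (0.58, 104, 108), (0.582, 100, 112), (0.584, 97, 110), (0.586, 98, 115), (0.588, 104, 108)]
0.375 [(0.55, 100, 179), (0.552, 102, 175), (0.554, 101, 177), (0.556, 101, 182), (0.558, 98, 183), (0.56, 103, 184), (0.562, 99, 193), (0.564, 39, 143), (0.566, 13, 177), (0.568, 12, 169), (0.57, 11, 159), (0.572, 9, 111), (0.574, 100, 184), (0.576, 101, 182), (0.578, 99, 177), (0.58, 99, 190), (0.582, 102, 197), (0.584, 98, 200), (0.586, 99, 201), (0.588, 98, 202)]
(array([  0.641 ,  -0.2634, -14.7351]), np.float64(-17.7)) [ 3.84908e+01  6.77500e-01 -5.00000e-04]
[(array([ 0.6259, -0.2707, -7.5478]), np.float64(-23.6))]
```

```bash
python3 -c "
from station import workorder
print(workorder.sign_off())"
```

```text
the job is handed in; nothing more can be done
None
```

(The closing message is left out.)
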